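# Pack the plane and hold the tool carrier level

## Task

Pack the small block plane into the empty bay of the wooden tool carrier so that it balances the jar in the other bay: set it down lying flat on its sole, do not drop it, and let it go. Then take the carrier by its raised hand grip, lift it about 10 cm clear of the bench, and keep it there steady and level with the plane and the jar inside; never let it tip on the way, and finish while still holding it up. Leave the whetstone, the cup and the punch block where they are.

Things in the scene. Friction and masses are not known exactly. Their poses are not given: they have to be found in the camera images.
- carrier: Loose plain wooden tool carrier, about 0.35 kg empty: open tray 150 (its x) by 320 mm (its y), walls 7 mm thick, 45 mm high, floor 8 mm thick. A board 16 mm thick, 60 mm high, along its x at y = 0 parts it into two bays, 136 (x) by 145 mm (y) inside. Jar in the -y bay, +y bay empty. Two posts on the board carry a hand grip. Origin: centre of underside, z up; any yaw.
- carrier_grip (a point): Centre of the hand grip: straight wooden bar with flat sides, 104 mm long along the carrier's x, 18 mm thick along its y, 26 mm high, over the middle of the carrier, centre 125 mm above its underside (top at 138 mm); below it a hand hole 52 mm high. Can be pinched across its 18 mm from above. Axes as the carrier's.
- empty_bay (a point): Middle of the inner floor of the empty bay, 8 mm above the carrier's underside, 80 mm from the carrier's middle along its +y. Axes as the carrier's.
- plane_center (a point): Small block plane on its sole on the bench: steel body 110 long (its x), 38 wide (its y), 30 mm high, flat upright sides; dark wooden knob on top in front (+x, to 47 mm), iron and dark wooden wedge behind (to 48 mm). About 0.2 kg, balanced near the middle. This point: middle of the steel body, 15 mm above the sole; z up. Any yaw; may have swapped places with the whetstone.
- jar_center (a point): Amber glass jar with a steel lid, 58 mm across and 66 mm high, about 0.2 kg, standing loose in the carrier's -y bay. This point: its middle, 33 mm above its foot. Stays there.
- whetstone_center (a point): Bystander: grey whetstone on a dark wooden base, 125 mm by 55 mm, 28 mm high, loose on the bench. This point: its middle, 14 mm up.
- cup_center (a point): Bystander: terracotta cup, 72 mm across, 85 mm high, upright. This point: its middle, 43 mm up.
- punch_block_center (a point): Bystander: pale wooden block 55 mm by 85 mm, 40 mm high, with steel punches standing in it to about 105 mm. This point: middle of the block, 20 mm up.
- plane: The block plane as a whole (origin: centre of its sole; see plane_center).
- jar: The jar as a whole (origin: centre of its foot).
- whetstone: The whetstone as a whole (origin: centre of its underside).
- cup: The cup as a whole (origin: centre of its foot).
- punch_block: The punch block as a whole (origin: centre of its underside).
Things that resemble listed ones, but are neither listed nor needed, are in the scene too. Leave any red or turquoise look-alike of the cup alone.

How it is judged:
By the outcome, as a careful person would: the job done as asked, in the order asked, and still so for the second after the job is handed in, while the arm keeps its last pose, push and grip.
It also fails if it takes over 61 s, if anything falls off the work surface, if the arm or the gripper's body presses on something with over 40 N, if the wrist force passes 120 N, or if a joint passes its speed limit or range.

## Robot

A 6-joint arm with a two-finger parallel gripper is mounted at the origin on the work surface. World frame = base frame: x ahead of the robot, y to its left, z up, the work surface at z = 0. Lengths are in m, angles in rad, forces in N, time in s.
With the tool pointing down it reaches from about 0.225 to 0.725 m from the base axis. Payload 3.1 kg.
Tool frame: the origin (TCP) lies between the finger pads; the fingertips stand 25 mm ahead of it and the grasp point (between the pads) lies 6 mm ahead of it; z points along the fingers, y is the line along which they close (so a half turn about z gives the same grasp; the last joint's range is limited). The gripper opens to 85 mm and grips with 20 to 120 N. Pads are 22 mm wide; open, the fingers measure 114 mm over their backs; the gripper's body (76 mm by 85 mm) begins 54 mm behind the grasp point. The pads swing forward as they close: fully open they stand 13 mm farther back than shut.
Start: joints at [-1.332, 0.048, 0.099, 1.622, 0, 1.443], TCP at [0.188, -0.49, 0.256] pointing down, gripper open.
Joint ranges: [-2.91, 2.91], [-0.99, 1.94], [-1.21, 1.42], [-2.12, 2.29], [-1.49, 1.47], [-3.14, 3.14]. Speed limits (rad/s): [2.79, 2.79, 3.14, 3.14, 3.14, 3.14].

## Interface

Orientations are given as [roll, pitch, yaw] about the fixed x, y, z axes, in that order (R = Rz(yaw) Ry(pitch) Rx(roll)).
In Python, from workcell import arm gives the robot as it stands.
- The arm moves only by the tool servo_tool, never from a script. Its argument "deltas" is a list of rows, each a list of 7 numbers: the opening, from -1 (shut) to 1 (fully open), then the shift along the tool's x, y, z in m, then the turn, a rotation vector about the tool's x, y, z in degrees. In form: [[gripper, x, y, z, rx, ry, rz], ...]. A call has 1 to 12 rows; each row is the pose to reach, as a shift and turn from the pose commanded when the call began, along the tool's axes at that moment; what a row does not reach only later rows make up. A row lasts 1/8 s, in which the tool goes at most 62.5 mm and 10.7 degrees, less where a joint would pass 70% of its speed; a pose out of reach is approached as far as the arm can. A call with a gripper value outside its range is refused whole. The fingers move at their own pace and stop on an object; "force" is the grip in N (left out, the last holds). Time passes only in rows, so rows that repeat a pose let the fingers close. It gives the time, the measured TCP pose, the force, the opening and the grip force at its end, in the units of the state.
- arm.read_state(): the state, without advancing time (a new reading comes with each control period).
- arm.snapshot(name): name is "side" or "top"; returns (picture, depth): 384x512x3 uint8, blue, green, red; 384x512 float32, m along the optical axis (not along the pixel's ray), 0 where there is no reading.
- arm.camera_info(name): a dict with "fx", "fy", "cx", "cy" (pixels), "k1" (the pictures are not rectified: a ray, as slopes to the right and down, at radius r is drawn at 1 + k1 r^2 times it, then the intrinsics apply), "R" (3x3) and "t" (3): a world point X has camera coordinates R X + t. Camera axes: x right, y down, z forward; pixel columns grow to the right and rows downward; lengths in m; the calibration is good to about 2 mm. A picture is of the moment at which its call begins. camera_info takes no time and is no camera call.
- arm.job_done(): hands the job in; it is judged then, once.
The state is a dict: "t": time; "joint_pos": joint angles; "qvel": joint speeds; "joint_efforts": joint torques, N m; "tool_pos": TCP position; "tcp_rot": TCP orientation; "ft_force": force on the tool from outside, world axes, zero at the start; "moment": the same for the moment, N m; "width": finger opening in m; "finger_force": force on a finger pad.
Only numpy, scipy, OpenCV 4.12 (cv2) and the standard library are available. Lean on these libraries where they do the work, as an engineer would, in place of code of your own. Each camera call takes 0.05 s, during which the arm holds its last target. There are 200 camera calls.

## Working session

There is one attempt and no reset: what is moved stays moved. The work goes in short steps, Python scripts to look and compute and a tool call to move; the robot and the scene stay as the last step left them, time stands still between calls to the robot, and variables do not carry over. Pictures are saved under pics/ and viewed, at most 10 in all, crops included, and the job is handed in when it is done.

Besides the shell and the picture viewer there is one more tool, called after "Request:" by a JSON object that holds its "op" and its "data", one argument or row to a line. servo_tool: Moves the arm, as the interface text tells. Its arguments: {"type":"object","properties":{"deltas":{"type":"array","items":{"type":"array","items":{"type":"number"}}},"force":{"type":"number"}},"required":["deltas"]}

```bash
ls; mkdir -p pics
cat > h.py <<'E'
import numpy as np, cv2
from workcell import arm
def world(name, depth, uv):
    c=arm.camera_info(name); R=np.array(c['R']);t=np.array(c['t'])
    uv=np.asarray(uv,float).reshape(-1,2)
    K=np.array([[c['fx'],0,c['cx']],[0,c['fy'],c['cy']],[0,0,1]])
    n=cv2.undistortPoints(uv.reshape(-1,1,2),K,np.array([c['k1'],0,0,0.])).reshape(-1,2)
    rays=np.c_[n,np.ones(len(n))]
    return R,t,rays
def onplane(name,uv,z):
    R,t,r=world(name,None,uv); d=r@R; o=-R.T@t
    s=(z-o[2])/d[:,2]; return o+d*s[:,None]
def cloud(name,depth):
    H,W=depth.shape; v,u=np.mgrid[:H,:W]
    R,t,r=world(name,None,np.c_[u.ravel(),v.ravel()])
    P=(r*depth.reshape(-1,1)-t)@R
    P[depth.ravel()==0]=np.nan
    return P.reshape(H,W,3)
E
python3 - <<'E'
from h import *
for n in('top','side'):
    p,d=arm.snapshot(n); cv2.imwrite(f'pics/{n}0.png',p); np.save(f'{n}0.npy',d); print(arm.camera_info(n))
print(arm.read_state())
E
```

```text
pics
{'fx': 412.2624959739985, 'fy': 412.2624959739985, 'cx': 263.4741418225582, 'cy': 185.54027867739768, 'k1': -0.006155796231289979, 'R': array([[-1.30869661e-04, -9.99953691e-01, -9.62278214e-03],
       [-9.85950724e-01,  1.73637982e-03, -1.67027409e-01],
       [ 1.67036383e-01,  9.46573020e-03, -9.85905293e-01]]), 't': array([-0.08792288,  0.58404318,  0.91962919])}
{'fx': 454.21603005108074, 'fy': 454.21603005108074, 'cx': 251.48345901220839, 'cy': 199.00950820547214, 'k1': -0.0830772945540025, 'R': array([[-0.97868285, -0.20468165, -0.01689087],
       [-0.14397011,  0.74238747, -0.65431908],
       [ 0.14646668, -0.63793908, -0.75602992]]), 't': array([0.5135226 , 0.22364848, 1.25249373])}
{'t': 0.1, 'joint_pos': array([-1.33178623e+00,  4.86960407e-02,  9.77256635e-02,  1.62202584e+00,
       -6.07743112e-06,  1.44295145e+00]), 'qvel': array([-8.29411772e-04, -1.43516705e-03,  9.61294441e-04,  1.09374722e-05,
       -1.14214146e-04, -8.03739603e-04]), 'joint_efforts': array([ 3.22515902e-03, -3.39851153e+01,  3.20935714e+01,  1.58736936e-02,
       -1.55131170e-04,  7.31339725e-06]), 'tool_pos': array([ 0.18814868, -0.48957263,  0.25520965]), 'tcp_rot': array([-3.13940994e+00, -2.74451808e-04,  3.66854685e-01]), 'ft_force': array([-0.26146892,  0.4360309 ,  0.79928864]), 'moment': array([ 0.02057325, -0.00905227,  0.00929605]), 'finger_force': 0.0, 'width': 0.08530100595684786}
```

View pics/top0.png

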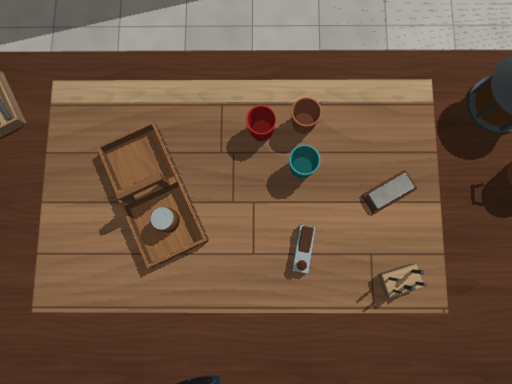

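View pics/side0.png

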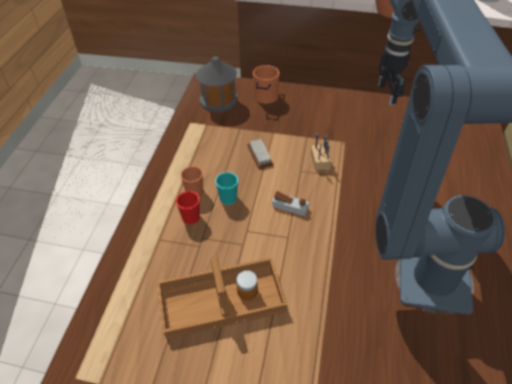

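The top view shows the carrier centred near (153,196), with its empty bay up-left and the jar at (163,218). The plane is at (304,249) with its knob at the lower end (302,265), and the whetstone is at (390,191). The side view agrees.

Run:
```python
from h import *
d=np.load('top0.npy'); C=cloud('top',d); z=C[...,2]
def rect(P):
    (c,s,a)=cv2.minAreaRect(P[:,:2].astype(np.float32)*1000); b=cv2.boxPoints((c,s,a))
    e=b[1]-b[0]; f=b[2]-b[1]; e=e if np.hypot(*e)>np.hypot(*f) else f
    return np.round(c,1),np.round(s,1),round(np.degrees(np.arctan2(e[1],e[0]))%180,1)
def reg(u0,u1,v0,v1,zl,zh):
    P=C[v0:v1,u0:u1].reshape(-1,3); return P[(P[:,2]>zl)&(P[:,2]<zh)]
print('bench z',np.nanmedian(C[200:280,210:240,2]))
for n,a in dict(plane=(285,325,215,285,.012,.06),planeTop=(285,325,215,285,.026,.034),knob=(285,325,258,285,.040,.06),rim=(90,215,115,280,.035,.050),grip=(90,215,115,280,.115,.15),jar=(145,180,200,235,.066,.085)).items():
    P=reg(*a); print(n,len(P),rect(P),P.mean(0).round(4),P[:,2].max().round(4))
# other view
d=np.load('side0.npy'); C=cloud('side',d)
for n,a in dict(plane=(262,318,180,225,.012,.06),rim=(150,295,250,345,.035,.050),grip=(150,295,240,345,.115,.15)).items():
    P=reg(*a); print(n,len(P),rect(P),P.mean(0).round(4),P[:,2].max().round(4))
p=cv2.imread('pics/top0.png')
cv2.imwrite('pics/c.png',np.hstack([cv2.resize(p[210:290,265:345],(400,400)),cv2.resize(p[150:230,110:190],(400,400))]))
```

```text
bench z 1.64622050068009e-05
plane 785 (array([ 438.1, -182.1]), array([ 38.3, 109.6]), np.float32(169.8)) [ 0.4375 -0.1809  0.0342] 0.051
planeTop 397 (array([ 438.3, -181.9]), array([ 37.8, 109.3]), np.float32(169.8)) [ 0.4291 -0.1795  0.0294] 0.034
knob 84 (array([ 401. , -174.9]), array([22.2, 21. ]), np.float32(44.7)) [ 0.401  -0.1751  0.045 ] 0.0505
rim 1526 (array([570.2, 180.1]), array([321. , 151.2]), np.float32(25.4)) [0.5646 0.1772 0.0433] 0.0499
grip 514 (array([570. , 179.6]), array([ 19.3, 103.8]), np.float32(115.1)) [0.5685 0.1778 0.1342] 0.1412
jar 406 (array([505.9, 141.9]), array([48.6, 50.3]), np.float32(179.6)) [0.5059 0.1418 0.0731] 0.0798
plane 459 (array([ 439. , -181.1]), array([ 45.1, 110. ]), np.float32(170.9)) [ 0.4396 -0.1739  0.0307] 0.0489
rim 1337 (array([571. , 178.2]), array([320.4, 156.6]), np.float32(25.4)) [0.5639 0.1842 0.0428] 0.05
grip 303 (array([571.3, 179.1]), array([ 18.2, 107. ]), np.float32(115.4)) [0.5686 0.1857 0.136 ] 0.1427
```

View pics/c.png

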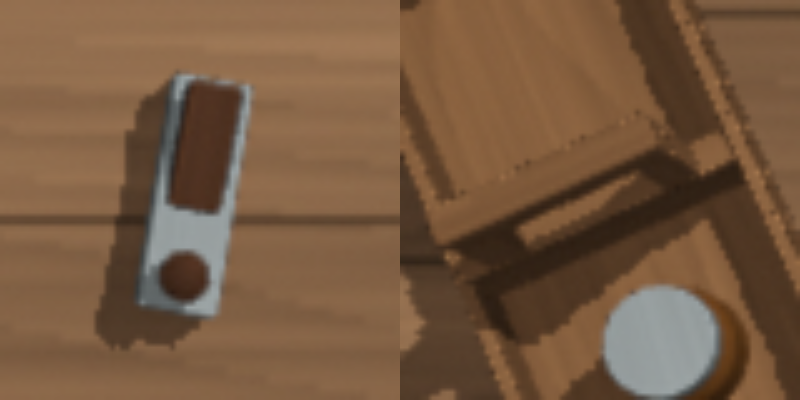

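Request:
{"op": "servo_tool", "data": {
  "deltas": [
    [1, 0.029, -0.0165, 0.005, 0, 0, -10],
    [1, 0.057, -0.033, 0.01, 0, 0, -20],
    [1, 0.086, -0.0495, 0.014, 0, 0, -30],
    [1, 0.115, -0.066, 0.019, 0, 0, -40],
    [1, 0.143, -0.0825, 0.023, 0, 0, -50],
    [1, 0.172, -0.099, 0.028, 0, 0, -60],
    [1, 0.2, -0.115, 0.033, 0, 0, -70],
    [1, 0.229, -0.132, 0.037, 0, 0, -80],
    [1, 0.258, -0.148, 0.042, 0, 0, -90],
    [1, 0.287, -0.165, 0.047, 0, 0, -100],
    [1, 0.315, -0.181, 0.051, 0, 0, -110],
    [1, 0.344, -0.198, 0.056, 0, 0, -120]
  ]
}}

```text
t: 1.6
tool_pos: [0.4387, -0.1809, 0.1996]
tcp_rot: [-3.141, -0.001, 2.467]
ft_force: [1.0, 0.1, 1.1]
width: 0.0853
finger_force: 0.0
```

```bash
cat >> h.py <<'E'
from scipy.spatial.transform import Rotation as Ro
def go(pos,yawdeg):
    s=arm.read_state(); R=Ro.from_euler('xyz',s['tcp_rot']); T=Ro.from_euler('xyz',[180,0,yawdeg],degrees=True)
    print('t',round(s['t'],2),'pos',s['tool_pos'].round(4),'yaw',np.degrees(s['tcp_rot']).round(2),'q',s['joint_pos'].round(3),'w',round(s['width'],4),'F',s['ft_force'].round(2),round(s['finger_force'],1))
    print('delta mm',(R.inv().apply(np.array(pos)-s['tool_pos'])*1000).round(1),'rot',(R.inv()*T).as_rotvec(degrees=True).round(2))
E
python3 -c "
from h import *
go([.438,-.182,.10],169.8)"
```

```text
t 1.6 pos [ 0.4387 -0.1809  0.1996] yaw [-1.7999e+02 -5.0000e-02  1.4134e+02] q [-0.532 -0.088 -0.147  1.512 -0.     0.142] w 0.0853 F [1.03 0.06 1.06] 0.0
delta mm [-0.3 -1.3 99.6] rot [ -0.    -0.05 -28.46]
```

Request:
{"op": "servo_tool", "data": {
  "deltas": [
    [1, 0, -0.001, 0.03, 0, 0, -10],
    [1, 0, -0.001, 0.06, 0, 0, -20],
    [1, 0, -0.001, 0.09, 0, 0, -28.5],
    [1, 0, -0.001, 0.115, 0, 0, -28.5],
    [1, 0, -0.001, 0.135, 0, 0, -28.5],
    [1, 0, -0.001, 0.135, 0, 0, -28.5],
    [1, 0, -0.001, 0.135, 0, 0, -28.5]
  ]
}}

```text
t: 2.48
tool_pos: [0.438, -0.1828, 0.0658]
tcp_rot: [-3.141, 0.0, 2.959]
ft_force: [0.4, -0.4, 0.9]
width: 0.0851
finger_force: 0.0
```

Run:
```python
from h import *
go([.438,-.182,.029],169.8)
p,d=arm.snapshot('side'); q,_=arm.snapshot('top')
cv2.imwrite('pics/g1.png',np.hstack([cv2.resize(p[140:240,240:340],(400,400)),cv2.resize(q[200:300,255:355],(400,400))]))
```

```text
t 2.48 pos [ 0.438  -0.1828  0.0658] yaw [-1.7999e+02  3.0000e-02  1.6952e+02] q [-0.537 -0.037 -0.368  1.239  0.    -0.354] w 0.0851 F [ 0.4  -0.39  0.89] 0.0
delta mm [ 0.1  0.8 36.8] rot [-0.01  0.03 -0.28]
```

View pics/g1.png

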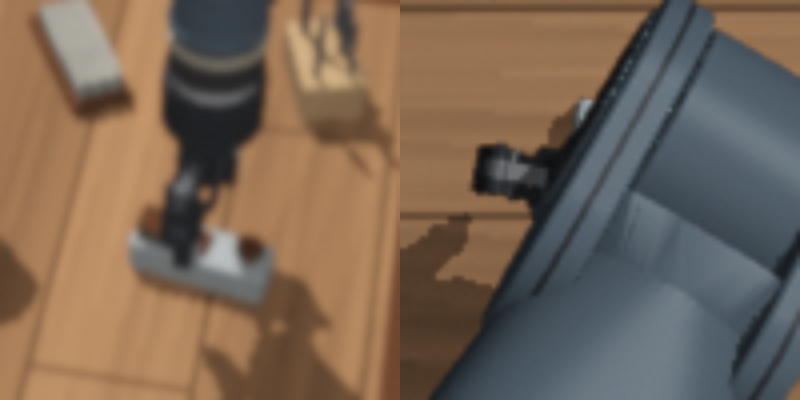

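The left crop (side view) shows the fingers straddling the middle of the plane. The right crop (top view) is mostly blocked by the arm. I'll lower the tool and grip.

Request:
{"op": "servo_tool", "data": {
  "deltas": [
    [1, 0, 0.001, 0.02, 0, 0, 0],
    [1, 0, 0.001, 0.036, 0, 0, 0],
    [1, 0, 0.001, 0.036, 0, 0, 0],
    [-1, 0, 0.001, 0.036, 0, 0, 0],
    [-1, 0, 0.001, 0.036, 0, 0, 0],
    [-1, 0, 0.001, 0.036, 0, 0, 0],
    [-1, 0, 0.001, 0.036, 0, 0, 0],
    [-1, 0, 0.001, 0.036, 0, 0, 0],
    [-1, 0, 0.001, 0.036, 0, 0, 0]
  ],
  "force": 50
}}

```text
t: 3.7
tool_pos: [0.4387, -0.1823, 0.0303]
tcp_rot: [-3.141, 0.002, 2.959]
ft_force: [0.7, -1.1, 6.0]
width: 0.0368
finger_force: 52.8
```

Request:
{"op": "servo_tool", "data": {
  "deltas": [
    [-1, 0, 0, 0, 0, 0, 0],
    [-1, 0, 0, -0.005, 0, 0, 0],
    [-1, 0, 0, -0.015, 0, 0, 0],
    [-1, 0, 0, -0.03, 0, 0, 0],
    [-1, 0, 0, -0.03, 0, 0, 0]
  ]
}}

```text
t: 4.32
tool_pos: [0.4392, -0.1824, 0.0613]
tcp_rot: [-3.14, 0.003, 2.959]
ft_force: [0.7, 0.7, -1.7]
width: 0.0369
finger_force: 52.2
```

Run:
```python
from h import *
go([.50,0,.25],140)
```

```text
t 4.33 pos [ 0.4392 -0.1824  0.0613] yaw [-179.93    0.2   169.52] q [-0.535 -0.034 -0.374  1.227  0.    -0.352] w 0.0369 F [ 0.71  0.7  -1.68] 52.2
delta mm [ -27.2  190.2 -188.9] rot [-2.000e-02  2.100e-01  2.952e+01]
```

Request:
{"op": "servo_tool", "data": {
  "deltas": [
    [-1, 0, 0, -0.03, 0, 0, 0],
    [-1, 0, 0, -0.07, 0, 0, 0],
    [-1, 0, 0, -0.11, 0, 0, 0],
    [-1, 0, 0, -0.15, 0, 0, 0],
    [-1, 0, 0, -0.18, 0, 0, 0],
    [-1, 0, 0, -0.19, 0, 0, 0]
  ]
}}

```text
t: 5.08
tool_pos: [0.4388, -0.1822, 0.2516]
tcp_rot: [-3.14, 0.004, 2.959]
ft_force: [0.0, 0.2, -2.0]
width: 0.0371
finger_force: 52.1
```

Run:
```python
from h import *
go([.6371,.2166,.25],115.3)
```

```text
t 5.08 pos [ 0.4388 -0.1822  0.2516] yaw [-179.92    0.22  169.52] q [-0.535 -0.087 -0.043  1.611  0.    -0.352] w 0.0371 F [ 0.03  0.2  -1.96] 52.1
delta mm [-122.4  428.2    1.5] rot [3.000e-02 2.400e-01 5.422e+01]
```

Request:
{"op": "servo_tool", "data": {
  "deltas": [
    [-1, -0.006, 0.02, 0, 0, 0, 2.5],
    [-1, -0.015, 0.053, 0, 0, 0, 6.5],
    [-1, -0.026, 0.093, 0, 0, 0, 11.5],
    [-1, -0.038, 0.133, 0, 0, 0, 16.5],
    [-1, -0.05, 0.175, 0, 0, 0, 22],
    [-1, -0.062, 0.217, 0, 0, 0, 27.5],
    [-1, -0.074, 0.259, 0, 0, 0, 33],
    [-1, -0.086, 0.3, 0, 0, 0, 38],
    [-1, -0.097, 0.34, 0, 0, 0, 43],
    [-1, -0.107, 0.375, 0, 0, 0, 47.5],
    [-1, -0.116, 0.407, 0, 0, 0, 51.5],
    [-1, -0.122, 0.428, 0, 0, 0, 54]
  ]
}}

```text
t: 6.58
tool_pos: [0.6356, 0.2185, 0.2466]
tcp_rot: [-3.138, -0.001, 2.016]
ft_force: [-0.4, -0.5, -2.8]
width: 0.0369
finger_force: 52.1
```

Run:
```python
from h import *
go([.6371,.2166,.11],115.3)
p,d=arm.snapshot('side'); q,_=arm.snapshot('top')
cv2.imwrite('pics/g2.png',np.hstack([cv2.resize(p[200:350,140:290],(400,400)),cv2.resize(q[90:290,80:280],(400,400))]))
```

```text
t 6.58 pos [0.6356 0.2185 0.2466] yaw [-1.7980e+02 -6.0000e-02  1.1549e+02] q [0.231 0.459 0.57  1.686 0.    1.357] w 0.0369 F [-0.45 -0.51 -2.83] 52.1
delta mm [ -2.5   1.  136.6] rot [-0.2  -0.06  0.19]
```

View pics/g2.png

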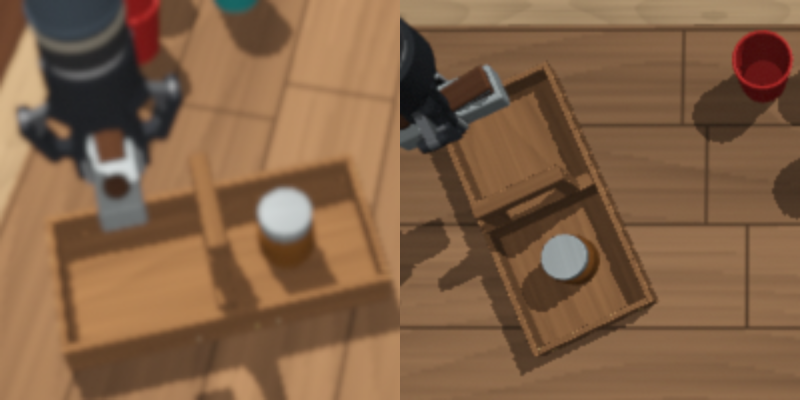

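The plane is held level above the empty bay (left crop, sole near (120,220)), and the jar is standing in its own bay. I'll lower it now.

Request:
{"op": "servo_tool", "data": {
  "deltas": [
    [-1, -0.0025, 0.001, 0.02, -0.2, 0, 0.2],
    [-1, -0.0025, 0.001, 0.05, -0.2, 0, 0.2],
    [-1, -0.0025, 0.001, 0.08, -0.2, 0, 0.2],
    [-1, -0.0025, 0.001, 0.11, -0.2, 0, 0.2],
    [-1, -0.0025, 0.001, 0.14, -0.2, 0, 0.2],
    [-1, -0.0025, 0.001, 0.165, -0.2, 0, 0.2],
    [-1, -0.0025, 0.001, 0.178, -0.2, 0, 0.2],
    [-1, -0.0025, 0.001, 0.183, -0.2, 0, 0.2],
    [-1, -0.0025, 0.001, 0.183, -0.2, 0, 0.2]
  ]
}}

```text
t: 7.8
tool_pos: [0.6379, 0.2149, 0.0665]
tcp_rot: [3.138, 0.0, 2.013]
ft_force: [0.8, 0.1, -2.8]
width: 0.0369
finger_force: 52.1
```

Run:
```python
from h import *
go([.6371,.2166,.0385],115.3)
```

```text
t 7.8 pos [0.6379 0.2149 0.0665] yaw [1.7979e+02 1.0000e-02 1.1531e+02] q [2.250e-01 4.650e-01 2.190e-01 1.321e+00 1.000e-03 1.354e+00] w 0.0369 F [ 0.76  0.11 -2.81] 52.1
delta mm [ 1.9 -0.1 28. ] rot [0.21 0.01 0.01]
```

Request:
{"op": "servo_tool", "data": {
  "deltas": [
    [-1, 0.001, 0, 0.008, 0.2, 0, 0],
    [-1, 0.001, 0, 0.016, 0.2, 0, 0],
    [-1, 0.001, 0, 0.021, 0.2, 0, 0],
    [-1, 0.001, 0, 0.024, 0.2, 0, 0],
    [-1, 0.001, 0, 0.026, 0.2, 0, 0],
    [-1, 0.001, 0, 0.026, 0.2, 0, 0],
    [-1, 0.001, 0, 0.026, 0.2, 0, 0]
  ]
}}

```text
t: 8.68
tool_pos: [0.6375, 0.2161, 0.0405]
tcp_rot: [3.141, 0.0, 2.013]
ft_force: [-0.5, -0.1, -1.8]
width: 0.037
finger_force: 52.0
```

Request:
{"op": "servo_tool", "data": {
  "deltas": [
    [-1, 0, 0, 0.001, 0, 0, 0],
    [-1, 0, 0, 0.001, 0, 0, 0],
    [-1, 0, 0, 0.002, 0, 0, 0],
    [-1, 0, 0, 0.002, 0, 0, 0]
  ]
}}

```text
t: 9.18
tool_pos: [0.6375, 0.2161, 0.0384]
tcp_rot: [3.141, 0.0, 2.013]
ft_force: [0.2, -0.0, -1.6]
width: 0.0372
finger_force: 52.1
```

Request:
{"op": "servo_tool", "data": {
  "deltas": [
    [-1, 0, 0, 0.001, 0, 0, 0],
    [-1, 0, 0, 0.001, 0, 0, 0],
    [-1, 0, 0, 0.001, 0, 0, 0]
  ]
}}

```text
t: 9.55
tool_pos: [0.6375, 0.2161, 0.0384]
tcp_rot: [3.141, 0.0, 2.013]
ft_force: [-3.6, 0.0, 4.8]
width: 0.037
finger_force: 53.0
```

Request:
{"op": "servo_tool", "data": {
  "deltas": [
    [0, 0, 0, 0, 0, 0, 0],
    [0.3, 0, 0, 0, 0, 0, 0],
    [0.5, 0, 0, 0, 0, 0, 0],
    [0.5, 0, 0, 0, 0, 0, 0],
    [0.5, 0, 0, -0.01, 0, 0, 0],
    [0.5, 0, 0, -0.03, 0, 0, 0],
    [0.5, 0, 0, -0.07, 0, 0, 0],
    [0.5, 0, 0, -0.11, 0, 0, 0],
    [0.5, 0, 0, -0.15, 0, 0, 0],
    [0.5, 0, 0, -0.18, 0, 0, 0],
    [0.5, 0, 0, -0.19, 0, 0, 0]
  ]
}}

```text
t: 10.92
tool_pos: [0.6379, 0.2161, 0.232]
tcp_rot: [3.137, 0.001, 2.013]
ft_force: [-0.5, -0.2, 0.8]
width: 0.0643
finger_force: 0.0
```

Run:
```python
from h import *
go([.5705,.1795,.22],115.3)
p,d=arm.snapshot('side'); q,e=arm.snapshot('top')
cv2.imwrite('pics/g3.png',np.hstack([cv2.resize(p[200:350,140:290],(400,400)),cv2.resize(q[90:290,80:280],(400,400))]))
C=cloud('side',d)[230:350,140:300].reshape(-1,3)
for zl,zh in((.03,.05),(.115,.15)):
    P=C[(C[:,2]>zl)&(C[:,2]<zh)]; print(cv2.minAreaRect(P[:,:2].astype(np.float32)*1000))
```

```text
t 10.93 pos [0.6379 0.2161 0.232 ] yaw [1.7973e+02 8.0000e-02 1.1531e+02] q [ 0.227  0.446  0.524  1.644 -0.     1.356] w 0.0643 F [-0.51 -0.17  0.84] 0.0
delta mm [ -4.2 -76.6  11.7] rot [0.27 0.08 0.01]
((568.2615966796875, 178.44891357421875), (319.639892578125, 154.79705810546875), 25.477006912231445)
((568.7147827148438, 178.848876953125), (18.304105758666992, 106.42913055419922), 25.728073120117188)
```

View pics/g3.png

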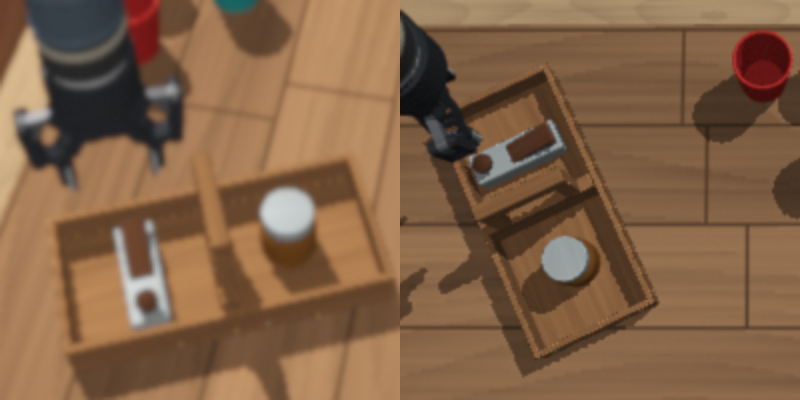

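The plane lies flat in the bay (left crop (145,275), right crop (520,153)), parallel to the board, and the jar is upright. Releasing it shifted the carrier by about 2 mm. Next is the hand grip.

Request:
{"op": "servo_tool", "data": {
  "deltas": [
    [0.5, 0, -0.015, 0, 0.2, 0, 0],
    [0.5, -0.001, -0.035, 0, 0.2, 0, 0],
    [0.5, -0.002, -0.055, 0, 0.2, 0, 0],
    [0.5, -0.003, -0.072, 0, 0.2, 0, 0],
    [0.5, -0.003, -0.079, 0, 0.2, 0, 0],
    [0.5, -0.003, -0.079, 0.01, 0.2, 0, 0],
    [0.5, -0.003, -0.079, 0.03, 0.2, 0, 0],
    [0.5, -0.003, -0.079, 0.05, 0.2, 0, 0],
    [0.5, -0.003, -0.079, 0.055, 0.2, 0, 0],
    [0.5, -0.003, -0.079, 0.055, 0.2, 0, 0]
  ]
}}

```text
t: 12.28
tool_pos: [0.5671, 0.1797, 0.1714]
tcp_rot: [-3.137, -0.0, 2.013]
ft_force: [0.3, -1.1, 0.0]
width: 0.064
finger_force: 0.0
```

Run:
```python
from h import *
go([.5678,.1795,.128],115.4)
p,d=arm.snapshot('side'); q,e=arm.snapshot('top')
cv2.imwrite('pics/g4.png',np.hstack([cv2.resize(p[200:350,140:290],(400,400)),cv2.resize(q[90:290,80:280],(400,400))]))
```

```text
t 12.28 pos [0.5671 0.1797 0.1714] yaw [-1.7971e+02 -2.0000e-02  1.1532e+02] q [ 1.950e-01  2.320e-01  1.350e-01  1.478e+00 -1.000e-03  1.323e+00] w 0.064 F [ 0.33 -1.07  0.  ] 0.0
delta mm [-0.5  0.8 43.4] rot [-0.29 -0.02 -0.08]
```

View pics/g4.png

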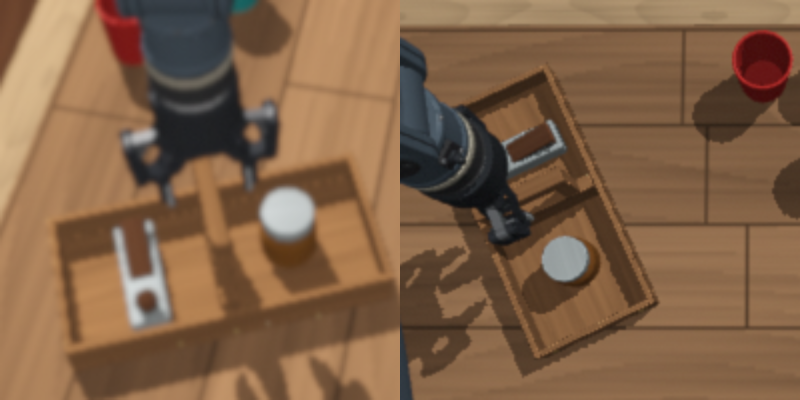

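The bar sits between the fingers in the side view (left crop, (205,185)), roughly centred. I'll lower the tool and grip it.

Request:
{"op": "servo_tool", "data": {
  "deltas": [
    [0.5, 0, 0.001, 0.015, -0.1, 0, 0],
    [0.5, 0, 0.001, 0.03, -0.1, 0, 0],
    [0.5, 0, 0.001, 0.04, -0.1, 0, 0],
    [0.5, 0, 0.001, 0.043, -0.1, 0, 0],
    [0.5, 0, 0.001, 0.043, -0.1, 0, 0],
    [0, 0, 0.001, 0.043, -0.1, 0, 0],
    [-0.3, 0, 0.001, 0.043, -0.1, 0, 0],
    [-0.5, 0, 0.001, 0.043, -0.1, 0, 0],
    [-1, 0, 0.001, 0.043, -0.1, 0, 0],
    [-1, 0, 0.001, 0.043, -0.1, 0, 0],
    [-1, 0, 0.001, 0.043, -0.1, 0, 0]
  ],
  "force": 100
}}

```text
t: 13.75
tool_pos: [0.5676, 0.1797, 0.13]
tcp_rot: [-3.139, 0.0, 2.013]
ft_force: [-4.9, -0.9, 5.9]
width: 0.0169
finger_force: 99.0
```

Request:
{"op": "servo_tool", "data": {
  "deltas": [
    [-1, 0, 0, 0, 0, 0, 0],
    [-1, 0, 0, 0, 0, 0, 0],
    [-1, 0, 0, -0.001, 0, 0, 0],
    [-1, 0, 0, -0.002, 0, 0, 0],
    [-1, 0, 0, -0.004, 0, 0, 0],
    [-1, 0, 0, -0.006, 0, 0, 0],
    [-1, 0, 0, -0.008, 0, 0, 0],
    [-1, 0, 0, -0.01, 0, 0, 0],
    [-1, 0, 0, -0.01, 0, 0, 0],
    [-1, 0, 0, -0.01, 0, 0, 0]
  ]
}}

```text
t: 15.0
tool_pos: [0.5681, 0.18, 0.1394]
tcp_rot: [-3.14, 0.0, 2.013]
ft_force: [0.4, 0.4, -7.9]
width: 0.0166
finger_force: 97.6
```

```bash
cat > lv.py <<'E'
from h import *
go([.5678,.1795,.23],115.4)
print('moment',arm.read_state()['moment'])
import sys; z0=float(sys.argv[1])
for n,(u0,u1,v0,v1) in dict(side=(120,310,200,370),top=(60,240,90,300)).items():
    p,d=arm.snapshot(n); cv2.imwrite(f'pics/{n}_{sys.argv[2]}.png',p)
    C=cloud(n,d)[v0:v1,u0:u1].reshape(-1,3)
    L=(C-[.5678,.1795,0])@np.array([[.427,-.904,0],[.904,.427,0],[0,0,1]]).T
    # floor points and rim points -> tilt
    L=L[~np.isnan(L[:,0])]
    m=(abs(L[:,0])<.063)&(abs(L[:,1])>.015)&(abs(L[:,1])<.145)&(abs(L[:,2]-z0-.008)<.008)
    F=L[m]; A=np.c_[F[:,:2],np.ones(len(F))]
    k=np.linalg.lstsq(A,F[:,2],rcond=None)[0]; print(n,len(F),'tilt deg x,y',np.degrees(k[:2]).round(2),'floor z',k[2].round(4))
E
python3 lv.py 0.010 a
```

```text
t 15.0 pos [0.5681 0.18   0.1394] yaw [-179.91    0.    115.32] q [ 0.195  0.239  0.078  1.412 -0.     1.323] w 0.0166 F [ 0.37  0.44 -7.88] 97.6
delta mm [ -0.3  -0.6 -90.6] rot [-0.09  0.   -0.08]
moment [ 0.03612162 -0.06781552 -0.04538554]
side 2506 tilt deg x,y [ 0.23 -0.16] floor z 0.0169
top 3169 tilt deg x,y [-0.08  0.04] floor z 0.0167
```

The carrier is off the bench and level. I'll lift it the rest of the way smoothly.

Request:
{"op": "servo_tool", "data": {
  "deltas": [
    [-1, 0, 0, -0.003, 0, 0, 0],
    [-1, 0, 0, -0.01, 0, 0, 0],
    [-1, 0, 0, -0.02, 0, 0, 0],
    [-1, 0, 0, -0.031, 0, 0, 0],
    [-1, 0, 0, -0.042, 0, 0, 0],
    [-1, 0, 0, -0.053, 0, 0, 0],
    [-1, 0, 0, -0.064, 0, 0, 0],
    [-1, 0, 0, -0.074, 0, 0, 0],
    [-1, 0, 0, -0.083, 0, 0, 0],
    [-1, 0, 0, -0.089, 0, 0, 0],
    [-1, 0, 0, -0.092, 0, 0, 0],
    [-1, 0, 0, -0.092, 0, 0, 0]
  ]
}}

```text
t: 16.6
tool_pos: [0.5683, 0.18, 0.2314]
tcp_rot: [-3.14, 0.0, 2.013]
ft_force: [0.1, 0.4, -7.7]
width: 0.0166
finger_force: 97.8
```

Request:
{"op": "servo_tool", "data": {
  "deltas": [
    [-1, 0, 0, 0, 0, 0, 0],
    [-1, 0, 0, 0, 0, 0, 0],
    [-1, 0, 0, 0, 0, 0, 0],
    [-1, 0, 0, 0, 0, 0, 0],
    [-1, 0, 0, 0, 0, 0, 0],
    [-1, 0, 0, 0, 0, 0, 0],
    [-1, 0, 0, 0, 0, 0, 0],
    [-1, 0, 0, 0, 0, 0, 0]
  ]
}}

```text
t: 17.6
tool_pos: [0.5682, 0.1801, 0.2313]
tcp_rot: [-3.14, 0.0, 2.013]
ft_force: [-1.0, -0.3, -8.1]
width: 0.0167
finger_force: 97.7
```

```bash
python3 lv.py 0.101 b
```

```text
t 17.6 pos [0.5682 0.1801 0.2313] yaw [-179.9     0.    115.32] q [ 0.195  0.233  0.255  1.594 -0.     1.324] w 0.0167 F [-1.02 -0.3  -8.06] 97.7
delta mm [-0.3 -0.6  1.3] rot [-0.1   0.   -0.08]
moment [0.00799358 0.01847474 0.02565541]
side 2701 tilt deg x,y [ 0.16 -0.14] floor z 0.1091
top 3734 tilt deg x,y [-0.1   0.07] floor z 0.1087
```

View pics/side_b.png

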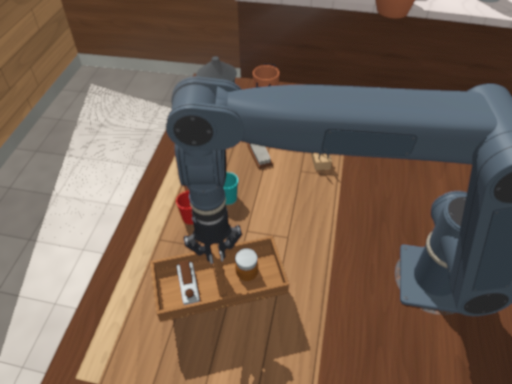

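The carrier hangs level with its underside 0.101 m up. The plane at (188,283) and the jar at (247,263) are both inside, and the bystanders have not moved.

```bash
python3 -c "
from workcell import arm
print(arm.job_done())"
```

```text
the job is handed in; nothing more can be done
None
```

The plane lies flat in the empty bay, and the arm is holding the carrier by its grip about 10 cm above the bench, level to about 0.2° with the plane and jar inside; I handed the job in at about 18 s.

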